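Emergency release of a plate incubator's drawer

ROBOT

A 6-joint arm with a two-finger parallel gripper is mounted at the origin on the work surface. World frame = base frame: x ahead of the robot, y to its left, z up, the work surface at z = 0. Lengths are in m, angles in rad, forces in N, time in s.
With the tool pointing down it reaches from about 0.35 to 0.95 m from the base axis. Payload 17.4 kg.
Tool frame: the origin (TCP) lies on the centre line of the jaws, within the pads' length; the fingertips stand 19 mm ahead of it and the grasp point (between the pads) is the TCP; z points along the fingers, y is the direction in which the jaws open and shut (so a half turn about z gives the same grasp; the last joint's range is limited). The gripper opens to 93 mm and grips with 3 to 60 N. Pads are 15 mm wide; open, the fingers measure 128 mm over their backs; the gripper's body (75 mm by 188 mm) begins 65 mm behind the grasp point.
Start: joints at [1.208, 0.116, 1.442, -0, 1.584, -0.038], TCP at [0.215, 0.64, 0.238] pointing down, gripper open.
Joint ranges: [-2.83, 2.83], [-0.83, 2.19], [0.07, 2.5], [-1.14, 4.28], [0.01, 3], [-2.97, 2.97]. Speed limits (rad/s): [1.89, 1.89, 2.22, 3.14, 3.14, 3.14].

INTERFACE

Orientations are given as a unit quaternion [w, x, y, z].
In Python, from bench import bot, vision, spotter gives the robot as it stands.
- The arm moves only by the tool drive_tool, never from a script. Its argument "rows" is a list of rows, each a list of 7 numbers: the shift along the tool's x, y, z in units of 25 mm (1.0 is 25 mm), then the turn, a rotation vector about the tool's x, y, z in rad, then the opening, from -1 (shut) to 1 (fully open). In form: [[dx, dy, dz, rx, ry, rz, jaw], ...]. A call has exactly 5 rows; each row is the pose to reach, as a shift and turn from the pose measured when the call began, along the tool's axes at that moment; what a row does not reach only later rows make up. A row lasts 1/8 s, in which the tool goes at most 62.5 mm and 10.7 degrees, less where a joint would pass 70% of its speed; a pose out of reach is approached as far as the arm can. A call with a gripper value outside its range is refused whole. The fingers move at their own pace and stop on an object; "grip_force" is the grip in N (left out, the last holds). Time passes only in rows, so rows that repeat a pose let the fingers close, or fill a call up. It gives the time, the measured TCP pose, the force and the opening at its end, in the units of the state.
- bot.get_obs(): the state, without advancing time (a new reading comes with each control period).
- vision.read_camera(name): name is "scene" or "top"; returns a dict with "frame" (420x560x3 uint8, blue, green, red), "range_z" (420x560 float32, m along the optical axis (not along the pixel's ray), 0 where there is no reading), "K" (3x3 intrinsics, pixels), "R" (3x3) and "t" (3): a world point X has camera coordinates R X + t. Camera axes: x right, y down, z forward; pixel columns grow to the right and rows downward; lengths in m; the calibration is good to about 2 mm. A picture is of the moment at which its call begins.
- bot.close_job(): hands the job in, once; it reports no verdict.
Trained networks look in a picture, given as the dict that the camera call returned (one of the last four; its "shot" number tells which), for a name from the list of things; names that differ only in an ending like _2 or _b are one class to them, and where a whole thing is asked for, a point or a joint stands for the part that bears it (a point fixed in the world has none). Each returns a list of dicts, best first, with "p" (0 to 1); they miss things now and then, are a little off and sometimes report something else, mostly with a low value. They report only what shows in the picture. A call takes as long as a camera call.
- spotter.search_frame(name, picture): "centre" ([x, y, z] in m, in the coordinates of the camera as it stood for that picture, good to about 4 mm: the middle of the surface that is visible of it).
- spotter.masks_of(name, picture): "pixels" (420x560 bool, what is visible of it).
- spotter.place_of(name, picture): "centre" ([x, y, z] in m, in the coordinates of the camera as it stood for that picture, good to about 4 mm: a listed point, or the origin of a listed thing).
The state is a dict: "time": time; "q": joint angles; "joint_vel": joint speeds; "effort": joint torques, N m; "tool_pos": TCP position; "eef_rot": TCP orientation; "force": force on the tool from outside, world axes, zero at the start; "wrist_torque": the same for the moment, N m; "grip_width": finger opening in m.
Only numpy, scipy, OpenCV 4.12 (cv2) and the standard library are available. Lean on these libraries where they do the work, as an engineer would, in place of code of your own. Each camera call takes 0.05 s, during which the arm holds its last target.

TASK

The plate incubator's drawer is locked shut: take the orange-handled release pin from its block, push it straight down through the small yellow-framed hole in the incubator's top and press the hidden spring latch until the drawer springs out, then set the pin fully down in the socket it came from. Press gently by feel: only the pin may touch the incubator, never with more than 20 N (the latch breaks when rammed against its end stop). Leave the drawer out, and do not move the punch or anything else on the table.

Things in the scene. Friction and masses are not known exactly. Their poses are not given: they have to be found in the camera images.
- incubator: white plate incubator, fixed to the table, 240 mm (its x) x 260 mm (its y) x 120 mm tall; origin at the centre of its underside, z up. Its drawer's front (pale panel 150 mm wide, 56 mm tall) is on its -x face and slides out along its -x. The flat top is 6 mm thick; a low cup stands near its +x +y corner
- hole (a point): centre of the mouth of the round 10 mm access hole in the incubator's top, level with the top (120 mm above the table), in a yellow square frame 34 mm wide; goes straight down. Hidden beneath is the spring latch's flat arm, its top somewhere 13 to 31 mm below the mouth (it differs from unit to unit: feel for it)
- drawer (a joint): how far the drawer is out, m: 0 shut, 0.055 fully out. The latch arm, pushed down about 7 mm from where it is first felt, against 3 to 8 N, frees the drawer, which a spring drives fully out within about a second and which stays out; 9 mm down the arm meets a hard end stop. It springs back up when let go
- release_pin: release pin, 60 g: square orange handle 16 x 16 x 50 mm over a steel flange 24 mm across and 5 mm thick, below it a straight steel rod 5 mm in diameter, 70 mm long, round end. Origin on the axis at the flange's underside, z up along the handle (5 to 55 mm above the origin), x and y along its flats. Stands in a socket, the flange on the block's top
- pin_tip (a point): the end of the release pin's rod, 70 mm below the pin's origin
- toolblock: blue block fixed to the table, 130 mm (its x) x 50 mm (its y) x 80 mm tall, origin at the centre of its underside. In its top two equal round sockets, 10 mm in diameter and 75 mm deep, at 32 mm to either side of the centre along its x; one holds the release pin, the other the punch
- punch: the other tool in the block, not to be used: like the release pin but with a black handle and an 8 mm rod; same sizes otherwise, origin at the underside of its flange
- reagent_bottle: amber bottle with white cap, 64 mm across, 130 mm tall, far side of the table; origin under its centre. Not to be moved
- buffer_bottle: white bottle with blue cap, 60 mm across, 110 mm tall, far side of the table; origin under its centre. Not to be moved
- specimen_cup: small clear cup with orange lid, 44 mm across, 45 mm tall, standing on a rear corner of the incubator's top; origin under its centre. Not to be moved
- tip_box: grey box with blue clear lid, 87 x 127 x 67 mm, on the table; origin under its centre. Not to be moved
- tube_rack: pale rack of capped sample tubes, 60 x 160 x 82 mm, right side of the table; origin under its centre. Not to be moved
- tip_cup: white open cup, 80 mm across, 90 mm tall, left of the table; origin under its centre. Not to be moved

How it is judged:
By the outcome, as a careful person would: the job done as asked, in the order asked, and still so for the second after the job is handed in, with the robot touching nothing.
It also fails if it takes over 58 s, if anything falls off the work surface, if the arm or the gripper's body presses on something with over 40 N, if the wrist force passes 120 N, or if a joint passes its speed limit or range.

## Working session

There is one attempt and no reset: what is moved stays moved. The work goes in short steps, Python scripts to look and compute and a tool call to move; the robot and the scene stay as the last step left them, time stands still between calls to the robot, and variables do not carry over. Pictures are saved under pics/ and viewed, and the job is handed in when it is done.

Besides the shell and the picture viewer there is one more tool, called after "Emit:" by a JSON object that holds its "fn" and its "kwargs", one argument or row to a line. drive_tool: Moves the arm, as the interface text tells. Its arguments: {"type":"object","properties":{"rows":{"type":"array","items":{"type":"array","items":{"type":"number"}}},"grip_force":{"type":"number"}},"required":["rows"]}

```bash
mkdir -p pics; ls
cat > h.py <<'E'
import numpy as np,cv2
from bench import bot,vision,spotter
def w(p,X): return p["R"].T@(np.array(X)-p["t"])
def back(p,u,v,z=None):
    z=p["range_z"][int(v),int(u)] if z is None else z
    K=p["K"]; return w(p,[(u-K[0,2])*z/K[0,0],(v-K[1,2])*z/K[1,1],z])
def proj(p,X):
    c=p["R"]@np.array(X)+p["t"]; q=p["K"]@c; return q[:2]/q[2]
def onplane(p,u,v,h):
    d=p["R"].T@np.linalg.inv(p["K"])@np.array([u,v,1.]); o=-p["R"].T@p["t"]
    return o+d*(h-o[2])/d[2]
E
python3 - <<'E'
from h import *
np.set_printoptions(precision=4,suppress=True)
print(bot.get_obs())
for c in ("scene","top"):
    p=vision.read_camera(c); cv2.imwrite(f"pics/{c}0.png",p["frame"])
    print(c,"cam at",-p["R"].T@p["t"],p["K"][0,0])
    np.savez(f"{c}0.npz",**{k:p[k] for k in("frame","range_z","K","R","t")})
    for n in ("hole","release_pin","toolblock","punch","incubator","specimen_cup"):
        for r in spotter.place_of(n,p)[:2]: print(n,round(r["p"],2),w(p,r["centre"]))
E
```

```text
pics
{'time': 0.0, 'q': array([ 1.2082,  0.1165,  1.4422, -0.    ,  1.584 , -0.0378]), 'joint_vel': array([-0.0016,  0.0025,  0.0016,  0.0015, -0.0009, -0.0005]), 'effort': array([  0.0017, -72.1218, -62.2652,   0.0781,   0.0232,  -0.0001]), 'tool_pos': array([0.2154, 0.6395, 0.2369]), 'eef_rot': array([-0.0001,  0.1617,  0.9868, -0.0006]), 'force': array([-0.1871,  0.3791,  0.1435]), 'wrist_torque': array([ 0.0139, -0.0417,  0.0133]), 'grip_width': 0.0928860919048026}
scene cam at [ 1.2529 -0.1284  1.2715] 528.0250995305373
hole 0.73 [ 0.5716 -0.1047  0.1243]
release_pin 0.57 [0.5284 0.2815 0.0791]
toolblock 0.68 [ 0.4937  0.2797 -0.0017]
punch 0.56 [0.4627 0.2805 0.0808]
incubator 0.79 [ 0.5524 -0.0827 -0.001 ]
incubator 0.31 [0.4909 0.5084 0.0002]
specimen_cup 0.77 [ 0.4312 -0.0857  0.1164]
top cam at [0.4568 0.0692 1.4887] 509.0764626942212
hole 0.94 [ 0.569  -0.1075  0.1178]
release_pin 0.41 [0.5289 0.2732 0.0837]
release_pin 0.37 [ 0.7457  0.1461 -0.0014]
toolblock 0.64 [0.4936 0.2775 0.0002]
punch 0.57 [0.4612 0.2842 0.0801]
incubator 0.78 [ 0.5497 -0.0869 -0.0013]
specimen_cup 0.6 [ 0.4315 -0.0839  0.1222]
```

View pics/scene0.png

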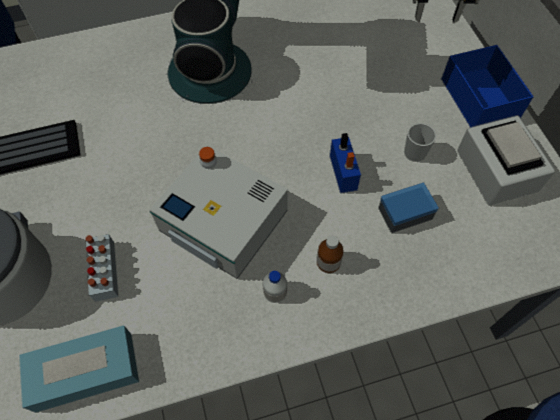

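View pics/top0.png

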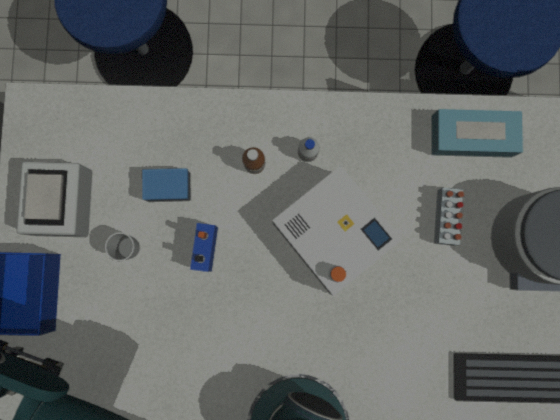

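The scene view shows the incubator with its yellow hole frame at about (212,208), the blue block at (345,165), the orange pin handle at (350,159) and the black punch at (343,140). In the top view the hole is at (346,223), the pin at (203,236) and the punch at (199,259). I'll refine these positions from enlarged crops.

Run:
```python
from h import *
np.set_printoptions(precision=4,suppress=True)
S=dict(np.load("scene0.npz"));T=dict(np.load("top0.npz"))
def crop(p,x,y,s,k): return cv2.resize(p["frame"][y:y+s,x:x+s],None,fx=k,fy=k,interpolation=cv2.INTER_CUBIC)
a=np.hstack([crop(T,170,210,60,6),crop(S,315,125,60,6)]) 
cv2.imwrite("pics/blk.png",a)
a=np.hstack([crop(T,325,203,40,9),crop(S,192,188,40,9)])
cv2.imwrite("pics/hole.png",a)
for nm,p in(("S",S),("T",T)):
    hsv=cv2.cvtColor(p["frame"],cv2.COLOR_BGR2HSV)
    def comp(m,u,v,r):
        mm=np.zeros_like(m);mm[v-r:v+r,u-r:u+r]=m[v-r:v+r,u-r:u+r]; ys,xs=np.nonzero(mm);return ys,xs
    u,v=(212,208) if nm=="S" else (346,223)
    m=cv2.inRange(hsv,(18,90,60),(40,255,255)); ys,xs=comp(m,u,v,15)
    pts=np.array([onplane(p,x,y,.12)[:2] for x,y in zip(xs,ys)])
    r=cv2.minAreaRect((pts*1000).astype(np.float32)); print(nm,"yellow",len(xs),pts.mean(0),r, "depth z",np.median([back(p,x,y)[2] for x,y in zip(xs,ys)]))
    # block top points by depth z in 0.07..0.09 near block
    ys,xs=np.mgrid[0:420,0:560]; K=p["K"]; z=p["range_z"]
    C=np.stack([(xs-K[0,2])*z/K[0,0],(ys-K[1,2])*z/K[1,1],z],-1)-p["t"]; W=C@p["R"]
    for n,c,R,lo,hi in(("blocktop",(.494,.278),.09,.072,.088),("handles",(.494,.278),.09,.11,.16),("inctop",(.55,-.085),.2,.11,.13)):
        m=(np.hypot(W[...,0]-c[0],W[...,1]-c[1])<R)&(W[...,2]>lo)&(W[...,2]<hi)&(z>0)
        P=W[m]; r=cv2.minAreaRect((P[:,:2]*1000).astype(np.float32)); print(nm,n,len(P),np.median(P[:,2]),r)
    for n,c in(("pin",(.528,.278)),("punch",(.462,.282))):
        m=(np.hypot(W[...,0]-c[0],W[...,1]-c[1])<.03)&(W[...,2]>.127)&(z>0); P=W[m]; print(nm,n,len(P),P.mean(0),P.min(0),P.max(0))
```

```text
S yellow 137 [ 0.5708 -0.1096] ((570.6033935546875, -109.4776382446289), (33.613914489746094, 33.81932067871094), 40.04435729980469) depth z 0.12023533041880158
S blocktop 594 0.0795198261614606 ((497.48779296875, 278.6947021484375), (52.32441711425781, 135.7595672607422), 84.3935317993164)
S handles 132 0.1301885981828158 ((498.7196350097656, 277.4928283691406), (17.01673126220703, 81.78752136230469), 84.27081298828125)
S inctop 8269 0.11939080010826435 ((551.7007446289062, -88.49087524414062), (264.62298583984375, 244.512939453125), 40.3149528503418)
S pin 40 [0.531  0.2741 0.1336] [0.5196 0.2651 0.1274] [0.5379 0.2821 0.1408]
S punch 39 [0.4666 0.2809 0.1327] [0.4583 0.2729 0.1277] [0.4747 0.2894 0.1375]
T yellow 123 [ 0.5686 -0.1091] ((568.5640869140625, -109.4227066040039), (32.40328598022461, 32.74501037597656), 39.67559051513672) depth z 0.12044976628357548
T blocktop 751 0.08053280205773497 ((493.9064636230469, 281.17169189453125), (51.496055603027344, 129.58128356933594), 84.05402374267578)
T handles 86 0.13391163176657017 ((493.7523193359375, 280.57196044921875), (15.914146423339844, 78.6279067993164), 84.20926666259766)
T inctop 8315 0.12018283760784236 ((548.84521484375, -86.38385009765625), (260.4230651855469, 242.17233276367188), 40.415069580078125)
T pin 37 [0.5256 0.277  0.1342] [0.5187 0.2692 0.1271] [0.5323 0.2844 0.1407]
T punch 37 [0.4617 0.2833 0.1345] [0.4551 0.2761 0.1271] [0.4686 0.2917 0.1435]
```

View pics/blk.png

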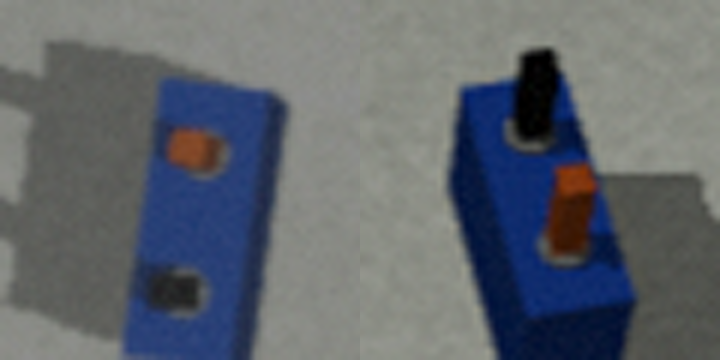

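View pics/hole.png

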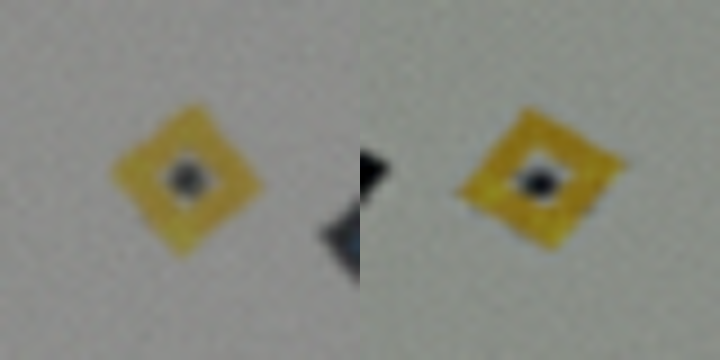

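```bash
cat >> h.py <<'E'
from scipy.spatial.transform import Rotation as Rn
np.set_printoptions(precision=4,suppress=True)
def shift(target,yangle=None,quiet=False):
    """units & rotvec from the current pose to target; yangle: world angle (deg) of tool y, tool z down"""
    o=bot.get_obs(); q=o["eef_rot"]; R=Rn.from_quat([q[1],q[2],q[3],q[0]])
    d=R.inv().apply(np.array(target)-o["tool_pos"])/0.025
    a=np.deg2rad(yangle); y=np.array([np.cos(a),np.sin(a),0]); z=np.array([0,0,-1.]); x=np.cross(y,z)
    rv=(R.inv()*Rn.from_matrix(np.stack([x,y,z],1))).as_rotvec()
    print("t",round(o["time"],2),"pos",o["tool_pos"],"F",o["force"],"w",round(o["grip_width"],4),"\nshift",d,"rot",rv)
E
python3 -c "
from h import *
shift([.528,.276,.20],84.1)"
```

```text
t 0.7 pos [0.2154 0.6397 0.2377] F [ 0.2843  0.5931 -0.5505] w 0.0928 
shift [-16.493   -9.7997   1.5067] rot [ 0.0001  0.     -0.2218]
```

Emit:
{"fn": "drive_tool", "kwargs": {
  "rows": [
    [-1.7,-1,0,0,0,-0.05,0.2],
    [-3.4,-2,0,0,0,-0.1,0.2],
    [-5.1,-3,0,0,0,-0.15,0.2],
    [-6.8,-4,0,0,0,-0.2,0.2],
    [-8.5,-5,0,0,0,-0.222,0.2]
  ],
  "grip_force": 20
}}

```text
time: 1.32
tool_pos: [0.3778, 0.4521, 0.2378]
eef_rot: [0.0, 0.051, 0.999, 0.0]
force: [0.1, 0.6, 0.6]
grip_width: 0.0561
```

```bash
python3 -c "
from h import *
shift([.528,.276,.20],84.1)"
```

```text
t 1.32 pos [0.3778 0.4521 0.2378] F [0.0617 0.5897 0.6068] w 0.0561 
shift [-6.6924 -6.4001  1.5133] rot [0.0003 0.0003 0.0015]
```

Emit:
{"fn": "drive_tool", "kwargs": {
  "rows": [
    [-1.7,-1.6,0,0,0,0,0.1],
    [-3.4,-3.2,0,0,0,0,0.1],
    [-5.1,-4.8,0.5,0,0,0,0.1],
    [-6.7,-6.4,1,0,0,0,0.1],
    [-6.7,-6.4,1.5,0,0,0,0.1]
  ]
}}

```text
time: 1.95
tool_pos: [0.53, 0.2733, 0.1998]
eef_rot: [0.0, 0.053, 0.999, -0.0]
force: [-0.2, 0.4, -0.4]
grip_width: 0.0509
```

```bash
cat > look.py <<'E'
import sys
from h import *
n=sys.argv[1]; ims=[]
for c,X in (("top",eval(sys.argv[2])),("scene",eval(sys.argv[2]))):
    p=vision.read_camera(c); u,v=proj(p,X).astype(int); s=36
    np.savez(f"{c}_{n}.npz",**{k:p[k] for k in("frame","range_z","K","R","t")})
    x,y=u-s,v-s; print(c,"crop origin",x,y,"scale 5.5")
    ims.append(cv2.resize(p["frame"][y:y+2*s,x:x+2*s],(396,396),interpolation=cv2.INTER_CUBIC))
cv2.imwrite(f"pics/{n}.png",np.hstack(ims))
E
python3 look.py a [.528,.276,.13]; python3 -c "
from h import *
shift([.528,.276,.115],84.1)"
```

```text
top crop origin 165 197 scale 5.5
scene crop origin 314 119 scale 5.5
t 2.05 pos [0.5279 0.2756 0.1988] F [-0.189   0.5119 -0.1406] w 0.0506 
shift [-0.0097  0.0189  3.3533] rot [-0.0005 -0.0016  0.0003]
```

View pics/a.png

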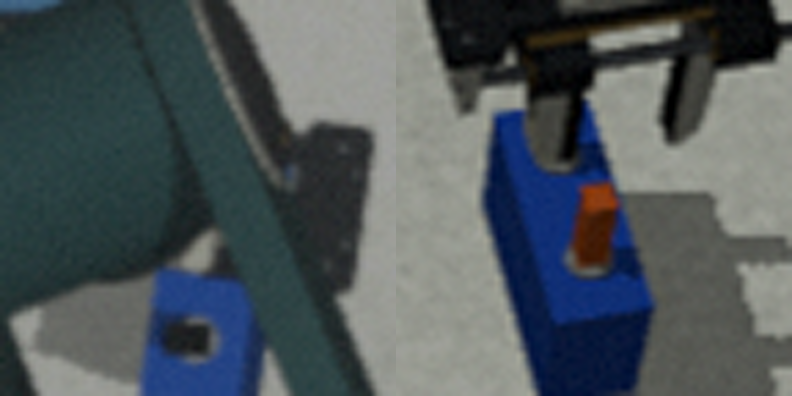

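The gripper hangs above the orange pin, at about (595,225) in the right crop, and is lined up with it. The arm hides the pin from the top camera.

Emit:
{"fn": "drive_tool", "kwargs": {
  "rows": [
    [0,0,1,0,0,0,0.1],
    [0,0,2,0,0,0,0.1],
    [0,0,2.8,0,0,0,0.1],
    [0,0,3.3,0,0,0,0.1],
    [0,0,3.35,0,0,0,0.1]
  ]
}}

```text
time: 2.68
tool_pos: [0.5274, 0.2758, 0.1147]
eef_rot: [-0.001, 0.051, 0.999, -0.0]
force: [-0.0, -0.3, 0.9]
grip_width: 0.0513
```

```bash
python3 look.py b [.528,.276,.13]; python3 -c "
from h import *
shift([.528,.276,.115],84.1)"
```

```text
top crop origin 165 197 scale 5.5
scene crop origin 314 119 scale 5.5
t 2.77 pos [0.5279 0.2758 0.1157] F [-0.7696 -0.4667 -0.8795] w 0.0508 
shift [-0.0044  0.0089  0.0283] rot [-0.0002 -0.0012  0.0004]
```

View pics/b.png

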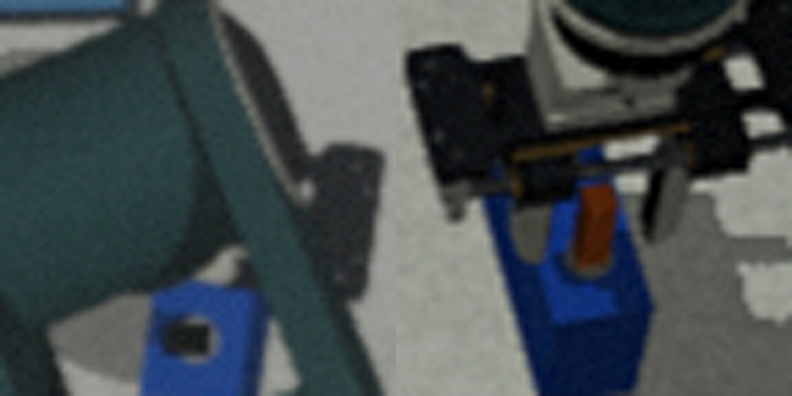

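The handle stands between the two fingers, so I'll close.

Emit:
{"fn": "drive_tool", "kwargs": {
  "rows": [
    [0,0,0,0,0,0,-1],
    [0,0,0,0,0,0,-1],
    [0,0,0,0,0,0,-1],
    [0,0,0,0,0,0,-1],
    [0,0,0,0,0,0,-1]
  ],
  "grip_force": 35
}}

```text
time: 3.4
tool_pos: [0.5279, 0.2758, 0.1158]
eef_rot: [-0.001, 0.051, 0.999, -0.0]
force: [0.5, -0.5, 1.1]
grip_width: 0.0158
```

```bash
python3 look.py c [.528,.276,.13]; python3 -c "
from h import *
shift([.528,.276,.115],84.1)"
```

```text
top crop origin 165 197 scale 5.5
scene crop origin 314 119 scale 5.5
t 3.5 pos [0.5279 0.2758 0.1158] F [-1.1521  0.1738  2.1326] w 0.0159 
shift [-0.0029  0.0097  0.0323] rot [-0.0002 -0.001   0.0005]
```

View pics/c.png

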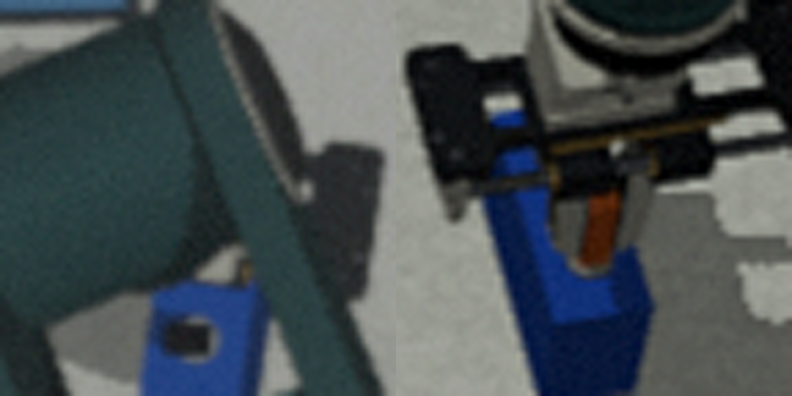

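Gripped across the flats, opening 15.9 mm. Next I lift straight up.

Emit:
{"fn": "drive_tool", "kwargs": {
  "rows": [
    [0,0,-0.6,0,0,0,-1],
    [0,0,-1.6,0,0,0,-1],
    [0,0,-2.8,0,0,0,-1],
    [0,0,-4,0,0,0,-1],
    [0,0,-4.8,0,0,0,-1]
  ]
}}

```text
time: 4.12
tool_pos: [0.5282, 0.2759, 0.2382]
eef_rot: [0.0, 0.051, 0.999, 0.0]
force: [-0.1, -0.9, -1.4]
grip_width: 0.0159
```

```bash
python3 look.py d [.528,.276,.19]; python3 -c "
from h import *
shift([.5697,-.1094,.26],84.1)"
```

```text
top crop origin 161 196 scale 5.5
scene crop origin 316 105 scale 5.5
t 4.22 pos [0.5286 0.276  0.2385] F [-0.5488  0.3922 -0.8617] w 0.0159 
shift [ -3.2162 -15.167   -0.879 ] rot [0.0016 0.0019 0.0004]
```

View pics/d.png

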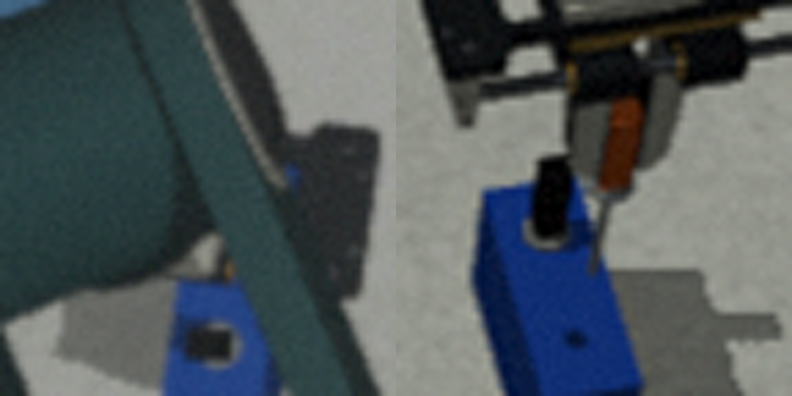

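The pin is out, with the rod tip at about (593,272) in the right crop. The empty socket is at (575,338) and the punch is undisturbed. I'll use both to measure the pin's offset in the grip.

Run:
```python
from h import *
p=dict(np.load("scene_d.npz"))
o=(316,105)
def px(a,b): return o[0]+(a-396+.5)/5.5-.5, o[1]+(b+.5)/5.5-.5
print("socket",onplane(p,*px(575,338),.08))
for t in((593,272),(598,228),(606,195)): print(px(*t))
print("tip",onplane(p,*px(593,272),.1327))
print("proj model tip",proj(p,[.5286,.276,.1327]),"flange",proj(p,[.5286,.276,.2027]))
g=cv2.resize(p["frame"][125:180,330:370],None,fx=11,fy=11,interpolation=cv2.INTER_CUBIC);cv2.imwrite("pics/d2.png",g)
```

```text
socket [0.5288 0.2753 0.08  ]
(351.4090909090909, 154.04545454545456)
(352.3181818181818, 146.04545454545456)
(353.77272727272725, 140.04545454545456)
tip [0.5276 0.2788 0.1327]
proj model tip [350.5309 154.5966] flange [353.6336 138.3258]
```

View pics/d2.png

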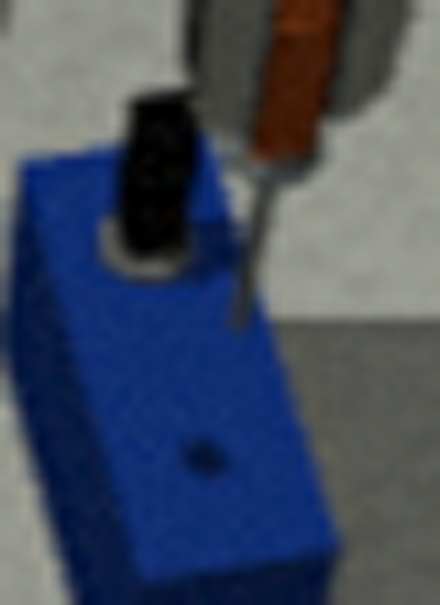

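Emit:
{"fn": "drive_tool", "kwargs": {
  "rows": [
    [-0.3,-1.5,-0.5,0,0,0,-1],
    [-0.6,-3,-0.9,0,0,0,-1],
    [-1,-4.5,-0.9,0,0,0,-1],
    [-1.3,-6,-0.9,0,0,0,-1],
    [-1.6,-7.5,-0.9,0,0,0,-1]
  ]
}}

```text
time: 4.85
tool_pos: [0.5489, 0.0842, 0.2595]
eef_rot: [0.0, 0.051, 0.999, 0.001]
force: [0.4, -0.8, -0.8]
grip_width: 0.016
```

Emit:
{"fn": "drive_tool", "kwargs": {
  "rows": [
    [-0.3,-1.5,0,0,0,0,-1],
    [-0.6,-3,0,0,0,0,-1],
    [-1,-4.5,0,0,0,0,-1],
    [-1.3,-6,0,0,0,0,-1],
    [-1.6,-7.2,0,0,0,0,-1]
  ]
}}

```text
time: 5.48
tool_pos: [0.57, -0.1004, 0.258]
eef_rot: [-0.0, 0.052, 0.999, 0.001]
force: [0.2, 0.2, -1.0]
grip_width: 0.0156
```

```bash
python3 -c "
from h import *
shift([.5697,-.1094,.26],84.1)";python3 look.py e [.57,-.109,.17];python3 -c "
from h import *
shift([.5697,-.1094,.236],84.1)"
```

```text
t 5.47 pos [ 0.57   -0.1004  0.258 ] F [ 0.1834  0.214  -0.9997] w 0.0156 
shift [-0.0252 -0.3583 -0.0811] rot [ 0.0014 -0.001  -0.0001]
top crop origin 311 184 scale 5.5
scene crop origin 173 160 scale 5.5
t 5.58 pos [ 0.5701 -0.1013  0.2578] F [-0.0376 -0.2321 -0.5235] w 0.0154 
shift [-0.019  -0.326   0.8706] rot [ 0.001  -0.0014 -0.002 ]
```

View pics/e.png

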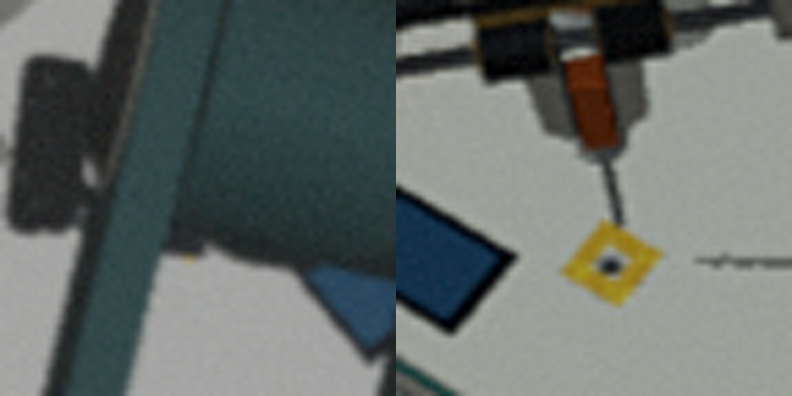

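The rod tip is at about (620,225) and the hole at (611,264) in the right crop. I'll align and lower to about 10 mm above the mouth.

Emit:
{"fn": "drive_tool", "kwargs": {
  "rows": [
    [0,-0.15,0.2,0,0,0,-1],
    [0,-0.33,0.45,0,0,0,-1],
    [0,-0.33,0.7,0,0,0,-1],
    [0,-0.33,0.87,0,0,0,-1],
    [0,-0.33,0.87,0,0,0,-1]
  ]
}}

```text
time: 6.2
tool_pos: [0.5691, -0.1091, 0.2356]
eef_rot: [-0.001, 0.052, 0.999, 0.001]
force: [-0.3, 0.5, -0.8]
grip_width: 0.0161
```

```bash
cat > zoom.py <<'E'
import sys
from h import *
n=sys.argv[1]; X=eval(sys.argv[2])
fr=[]
for i in range(2):
    p=vision.read_camera("scene"); fr.append(p["frame"].astype(float))
p["frame"]=np.mean(fr,0).astype(np.uint8)
u,v=proj(p,X).astype(int)
np.savez(f"scene_{n}.npz",**{k:p[k] for k in("frame","range_z","K","R","t")})
g=p["frame"][v-25:v+20,u-25:u+25]; print("origin",u-25,v-25,"scale 14")
cv2.imwrite(f"pics/{n}.png",cv2.resize(g,(700,630),interpolation=cv2.INTER_CUBIC))
o=bot.get_obs(); print(o["time"],o["tool_pos"],o["eef_rot"],o["force"])
print("model tip px",proj(p,np.array(o["tool_pos"])-[0,0,.1058]))
E
python3 zoom.py f [.57,-.109,.13]
```

```text
origin 186 180 scale 14
6.3 [ 0.5693 -0.1093  0.2362] [-0.0006  0.0523  0.9986  0.0005] [-0.5863 -0.597  -0.513 ]
model tip px [211.1859 204.7677]
```

View pics/f.png

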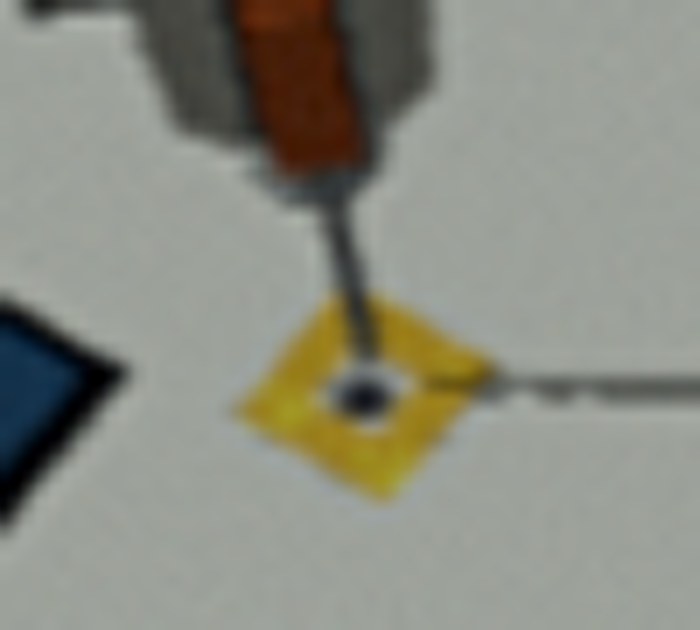

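The rod tip is at about (372,360) just above the frame, and the hole centre is at about (364,398) in the zoomed crop. The tip's shadow ends near (420,383).

Run:
```python
from h import *
p=dict(np.load("scene_f.npz"))
px=lambda a,b:(186+(a+.5)/14-.5,180+(b+.5)/14-.5)
tip=onplane(p,*px(372,360),.2362-.1058); 
print("tip",tip)
for h in((362,398),(365,398)): H=onplane(p,*px(*h),.12); print("hole",H,"need",H-tip)
f=p["frame"]; hsv=cv2.cvtColor(f,cv2.COLOR_BGR2HSV)
m=cv2.inRange(hsv,(18,90,60),(40,255,255))[195:222,198:225]
c,_=cv2.findContours(m,cv2.RETR_EXTERNAL,cv2.CHAIN_APPROX_NONE); hull=cv2.convexHull(max(c,key=cv2.contourArea))
q=np.array([onplane(p,a+198,b+195,.12)[:2]*1000 for a,b in hull[:,0]],np.float32); print(cv2.minAreaRect(q))
# rod edges by rows: darkest col
g=cv2.cvtColor(f,cv2.COLOR_BGR2GRAY)
for v in range(194,213): print(v,g[v,204:220])
```

```text
tip [ 0.5713 -0.1074  0.1304]
hole [ 0.5723 -0.1107  0.12  ] need [ 0.001  -0.0033 -0.0104]
hole [ 0.5724 -0.1102  0.12  ] need [ 0.0011 -0.0028 -0.0104]
((570.6634521484375, -109.42460632324219), (33.82155990600586, 33.80519485473633), 39.92027282714844)
194 [162 148 112  93  78  56  66 134 164 162 159 158 158 159 159 159]
195 [162 161 163 163 134  79  75 141 165 161 158 160 160 159 159 160]
196 [160 161 163 163 143  83  61 134 163 160 158 159 159 160 159 160]
197 [159 160 161 164 163 107  51 120 161 161 161 159 159 159 160 159]
198 [160 159 159 162 166 120  59  93 149 161 160 159 160 159 160 159]
199 [158 161 161 160 163 133  72  77 139 161 161 159 161 159 159 159]
200 [160 158 160 161 163 138  81  67 132 160 164 159 160 159 161 159]
201 [161 158 159 161 160 143  90  50 101 143 154 157 161 162 160 160]
202 [160 158 162 158 145 128  93  51  73 112 130 142 151 158 159 160]
203 [161 161 158 147 129 125 105  65  65 108 122 123 133 147 155 159]
204 [160 158 147 130 124 125 111  73  64 106 124 123 122 129 145 152]
205 [161 152 134 124 122 127 134 100  83 117 128 124 123 128 129 129]
206 [158 139 124 121 122 129 138 119 121 137 135 130 118 117 122 112]
207 [147 134 127 126 124 119 102  71  68 107 146 143 107  89  85  80]
208 [133 131 134 134 143 126  74  30  26  66 120 133 124 123 121 113]
209 [124 130 140 138 133 122  88  61  66  96 121 125 123 125 129 150]
210 [139 133 135 129 125 126 121 130 140 138 129 124 120 128 150 161]
211 [149 138 135 127 122 127 125 129 130 125 127 123 122 132 152 160]
212 [160 161 155 145 132 123 122 130 133 127 133 133 144 156 160 162]
```

```bash
python3 -c "
from h import *
shift([.5694,-.1104,.229],84.1)"
```

```text
t 6.3 pos [ 0.5693 -0.1093  0.2362] F [-0.5863 -0.597  -0.513 ] w 0.0159 
shift [-0.0101 -0.0451  0.2864] rot [ 0.001  -0.0012 -0.0017]
```

Emit:
{"fn": "drive_tool", "kwargs": {
  "rows": [
    [0,-0.045,0.08,0,0,0,-1],
    [0,-0.045,0.18,0,0,0,-1],
    [0,-0.045,0.25,0,0,0,-1],
    [0,-0.045,0.28,0,0,0,-1],
    [0,-0.045,0.28,0,0,0,-1]
  ]
}}

```text
time: 6.92
tool_pos: [0.5691, -0.1104, 0.2291]
eef_rot: [-0.001, 0.052, 0.999, 0.001]
force: [-0.5, -0.5, 0.3]
grip_width: 0.0159
```

```bash
python3 zoom.py g [.57,-.109,.13]
python3 - <<'E'
from h import *
p=dict(np.load("scene_g.npz"))
g=cv2.cvtColor(p["frame"],cv2.COLOR_BGR2GRAY)
for v in range(200,213): print(v,g[v,204:220])
print(proj(p,[.5707,-.1094,.12]))
E
```

```text
origin 186 180 scale 14
7.025 [ 0.5692 -0.1104  0.2292] [-0.0005  0.0523  0.9986  0.0005] [ 0.1267 -0.4151 -1.009 ]
model tip px [211.0656 206.226 ]
200 [160 160 161 163 166 116  54  88 140 158 161 162 161 159 159 161]
201 [158 160 161 163 162 126  69  66 114 145 154 158 159 161 159 159]
202 [160 160 161 159 143 112  68  62 108 126 131 140 152 160 160 160]
203 [159 161 159 147 135 114  75  48  99 125 124 123 134 150 155 159]
204 [161 159 147 129 124 126  94  55  84 116 125 123 123 131 141 152]
205 [161 151 133 123 124 128 115  71  70 114 128 123 126 129 132 131]
206 [161 142 125 123 126 127 116  76  77 118 122 113 114 120 121 114]
207 [146 132 128 125 125 121 101  62  57  81  87  84  82  89  75  72]
208 [130 130 134 135 142 125  76  30  28  64  85  90 110 121 102  95]
209 [125 131 141 139 131 123  89  63  69 100 122 124 127 128 131 148]
210 [138 135 135 128 125 124 121 128 143 139 132 124 123 127 151 162]
211 [147 142 134 128 124 123 124 129 130 128 125 124 120 133 155 162]
212 [161 159 157 145 132 123 122 133 133 130 133 133 143 156 162 159]
[211.7502 207.3112]
```

View pics/g.png

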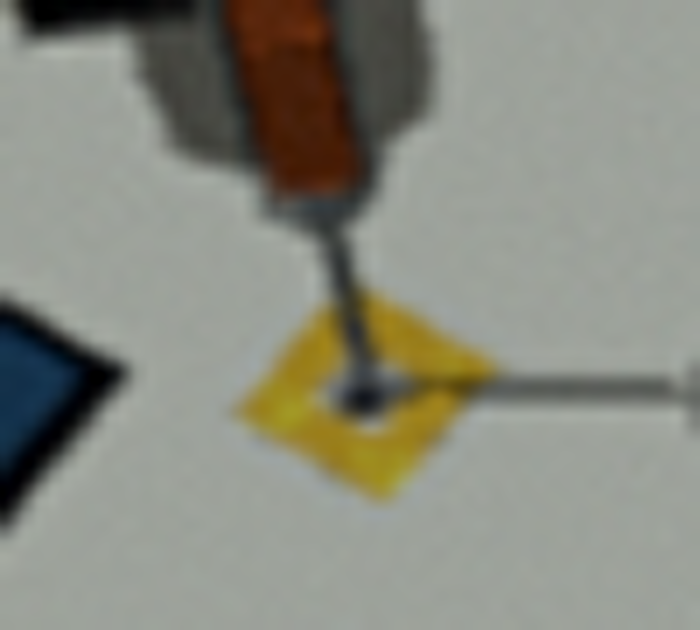

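The tip is in line with the hole, and the rod ends at the dark hole at about (365,385). I'll lower it gently and watch the force.

Emit:
{"fn": "drive_tool", "kwargs": {
  "rows": [
    [0,0,0.04,0,0,0,-1],
    [0,0,0.08,0,0,0,-1],
    [0,0,0.12,0,0,0,-1],
    [0,0,0.12,0,0,0,-1],
    [0,0,0.12,0,0,0,-1]
  ]
}}

```text
time: 7.65
tool_pos: [0.5692, -0.1104, 0.2263]
eef_rot: [-0.001, 0.052, 0.999, 0.001]
force: [0.0, -0.5, -1.8]
grip_width: 0.0162
```

Emit:
{"fn": "drive_tool", "kwargs": {
  "rows": [
    [0,0,0.02,0,0,0,-1],
    [0,0,0.04,0,0,0,-1],
    [0,0,0.04,0,0,0,-1],
    [0,0,0.04,0,0,0,-1],
    [0,0,0.04,0,0,0,-1]
  ]
}}

```text
time: 8.28
tool_pos: [0.5692, -0.1104, 0.2253]
eef_rot: [-0.001, 0.052, 0.999, 0.001]
force: [-0.5, -0.4, -1.5]
grip_width: 0.0161
```

Emit:
{"fn": "drive_tool", "kwargs": {
  "rows": [
    [0,0,0.02,0,0,0,-1],
    [0,0,0.04,0,0,0,-1],
    [0,0,0.04,0,0,0,-1],
    [0,0,0.04,0,0,0,-1],
    [0,0,0.04,0,0,0,-1]
  ]
}}

```text
time: 8.9
tool_pos: [0.5692, -0.1104, 0.2243]
eef_rot: [-0.0, 0.052, 0.999, 0.001]
force: [-0.2, 0.3, -1.0]
grip_width: 0.0158
```

Emit:
{"fn": "drive_tool", "kwargs": {
  "rows": [
    [0,0,0.02,0,0,0,-1],
    [0,0,0.04,0,0,0,-1],
    [0,0,0.04,0,0,0,-1],
    [0,0,0.04,0,0,0,-1],
    [0,0,0.04,0,0,0,-1]
  ]
}}

```text
time: 9.52
tool_pos: [0.5692, -0.1104, 0.2233]
eef_rot: [-0.0, 0.052, 0.999, 0.001]
force: [0.2, -0.4, -0.9]
grip_width: 0.016
```

Emit:
{"fn": "drive_tool", "kwargs": {
  "rows": [
    [0,0,0.02,0,0,0,-1],
    [0,0,0.04,0,0,0,-1],
    [0,0,0.06,0,0,0,-1],
    [0,0,0.08,0,0,0,-1],
    [0,0,0.08,0,0,0,-1]
  ]
}}

```text
time: 10.15
tool_pos: [0.5692, -0.1104, 0.2212]
eef_rot: [-0.001, 0.052, 0.999, 0.001]
force: [0.4, -0.1, -0.6]
grip_width: 0.0156
```

Emit:
{"fn": "drive_tool", "kwargs": {
  "rows": [
    [0,0,0.02,0,0,0,-1],
    [0,0,0.04,0,0,0,-1],
    [0,0,0.06,0,0,0,-1],
    [0,0,0.08,0,0,0,-1],
    [0,0,0.08,0,0,0,-1]
  ]
}}

```text
time: 10.78
tool_pos: [0.5692, -0.1104, 0.2192]
eef_rot: [-0.001, 0.052, 0.999, 0.001]
force: [-0.4, 0.4, -0.1]
grip_width: 0.0159
```

```bash
python3 zoom.py i [.57,-.109,.13]
```

```text
origin 186 180 scale 14
10.875 [ 0.5692 -0.1104  0.2193] [-0.0005  0.0523  0.9986  0.0005] [-0.8539  0.7376 -0.419 ]
model tip px [211.5378 208.1929]
```

View pics/i.png

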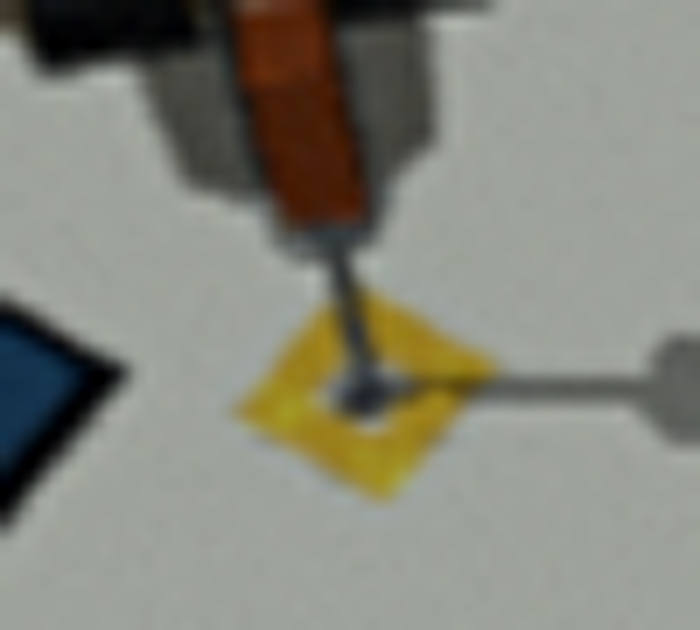

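The rod is in the hole, the flange has come down with it and there is no force. I'll go on feeling for the latch.

Emit:
{"fn": "drive_tool", "kwargs": {
  "rows": [
    [0,0,0.05,0,0,0,-1],
    [0,0,0.1,0,0,0,-1],
    [0,0,0.15,0,0,0,-1],
    [0,0,0.2,0,0,0,-1],
    [0,0,0.2,0,0,0,-1]
  ]
}}

```text
time: 11.5
tool_pos: [0.5691, -0.1104, 0.2141]
eef_rot: [-0.001, 0.052, 0.999, 0.001]
force: [-0.2, 0.1, -0.3]
grip_width: 0.016
```

Emit:
{"fn": "drive_tool", "kwargs": {
  "rows": [
    [0,0,0.02,0,0,0,-1],
    [0,0,0.04,0,0,0,-1],
    [0,0,0.06,0,0,0,-1],
    [0,0,0.08,0,0,0,-1],
    [0,0,0.08,0,0,0,-1]
  ]
}}

```text
time: 12.12
tool_pos: [0.5691, -0.1104, 0.2121]
eef_rot: [-0.001, 0.052, 0.999, 0.001]
force: [0.2, -0.2, -0.7]
grip_width: 0.0158
```

Emit:
{"fn": "drive_tool", "kwargs": {
  "rows": [
    [0,0,0.02,0,0,0,-1],
    [0,0,0.04,0,0,0,-1],
    [0,0,0.06,0,0,0,-1],
    [0,0,0.08,0,0,0,-1],
    [0,0,0.08,0,0,0,-1]
  ]
}}

```text
time: 12.75
tool_pos: [0.5691, -0.1104, 0.21]
eef_rot: [-0.001, 0.052, 0.999, 0.001]
force: [-0.5, 0.1, -1.5]
grip_width: 0.0159
```

Emit:
{"fn": "drive_tool", "kwargs": {
  "rows": [
    [0,0,0.02,0,0,0,-1],
    [0,0,0.04,0,0,0,-1],
    [0,0,0.06,0,0,0,-1],
    [0,0,0.08,0,0,0,-1],
    [0,0,0.08,0,0,0,-1]
  ]
}}

```text
time: 13.38
tool_pos: [0.5691, -0.1104, 0.208]
eef_rot: [-0.001, 0.052, 0.999, 0.001]
force: [-0.7, 0.6, -0.2]
grip_width: 0.0159
```

Emit:
{"fn": "drive_tool", "kwargs": {
  "rows": [
    [0,0,0.02,0,0,0,-1],
    [0,0,0.04,0,0,0,-1],
    [0,0,0.06,0,0,0,-1],
    [0,0,0.08,0,0,0,-1],
    [0,0,0.08,0,0,0,-1]
  ]
}}

```text
time: 14.0
tool_pos: [0.5691, -0.1104, 0.206]
eef_rot: [-0.001, 0.052, 0.999, 0.001]
force: [0.3, 0.7, -1.4]
grip_width: 0.0162
```

Emit:
{"fn": "drive_tool", "kwargs": {
  "rows": [
    [0,0,0.02,0,0,0,-1],
    [0,0,0.04,0,0,0,-1],
    [0,0,0.06,0,0,0,-1],
    [0,0,0.08,0,0,0,-1],
    [0,0,0.08,0,0,0,-1]
  ]
}}

```text
time: 14.62
tool_pos: [0.5691, -0.1104, 0.2043]
eef_rot: [-0.001, 0.052, 0.999, 0.001]
force: [-0.2, -0.1, 3.6]
grip_width: 0.0161
```

Emit:
{"fn": "drive_tool", "kwargs": {
  "rows": [
    [0,0,0.02,0,0,0,-1],
    [0,0,0.04,0,0,0,-1],
    [0,0,0.06,0,0,0,-1],
    [0,0,0.08,0,0,0,-1],
    [0,0,0.08,0,0,0,-1]
  ]
}}

```text
time: 15.25
tool_pos: [0.5692, -0.1104, 0.2022]
eef_rot: [-0.0, 0.052, 0.999, 0.001]
force: [-1.2, 0.0, 4.5]
grip_width: 0.016
```

I felt the latch at TCP z of about 0.205 (3.6 to 4.5 N). The release should come near 0.198, so smaller steps now.

Emit:
{"fn": "drive_tool", "kwargs": {
  "rows": [
    [0,0,0.02,0,0,0,-1],
    [0,0,0.04,0,0,0,-1],
    [0,0,0.06,0,0,0,-1],
    [0,0,0.08,0,0,0,-1],
    [0,0,0.08,0,0,0,-1]
  ]
}}

```text
time: 15.88
tool_pos: [0.5692, -0.1103, 0.2002]
eef_rot: [-0.0, 0.052, 0.999, 0.001]
force: [0.8, 0.0, 4.9]
grip_width: 0.0155
```

Emit:
{"fn": "drive_tool", "kwargs": {
  "rows": [
    [0,0,0.02,0,0,0,-1],
    [0,0,0.04,0,0,0,-1],
    [0,0,0.04,0,0,0,-1],
    [0,0,0.04,0,0,0,-1],
    [0,0,0.04,0,0,0,-1]
  ]
}}

```text
time: 16.5
tool_pos: [0.5692, -0.1103, 0.1992]
eef_rot: [-0.0, 0.052, 0.999, 0.001]
force: [-0.5, 2.4, 5.7]
grip_width: 0.0155
```

```bash
python3 look.py k [.60,-.14,.12]
```

```text
top crop origin 320 175 scale 5.5
scene crop origin 166 184 scale 5.5
```

View pics/k.png

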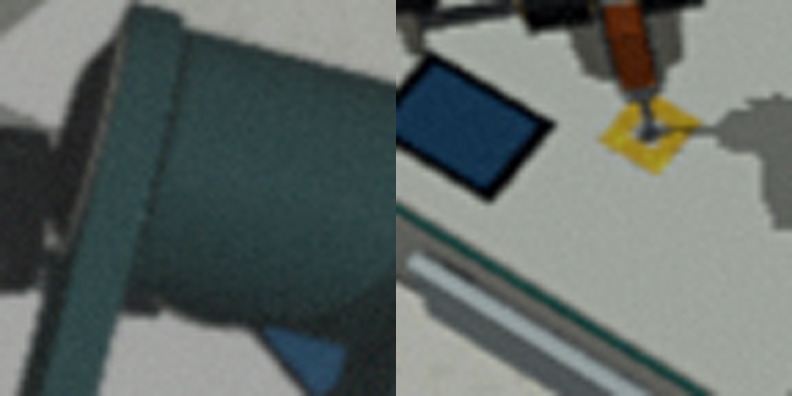

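The drawer is still shut; its front is flush in the right crop. I'll press on in fine steps.

Emit:
{"fn": "drive_tool", "kwargs": {
  "rows": [
    [0,0,0.02,0,0,0,-1],
    [0,0,0.03,0,0,0,-1],
    [0,0,0.03,0,0,0,-1],
    [0,0,0.03,0,0,0,-1],
    [0,0,0.03,0,0,0,-1]
  ]
}}

```text
time: 17.23
tool_pos: [0.5693, -0.1102, 0.1986]
eef_rot: [-0.0, 0.052, 0.999, 0.001]
force: [1.0, 1.6, 6.0]
grip_width: 0.0159
```

Emit:
{"fn": "drive_tool", "kwargs": {
  "rows": [
    [0,0,0.02,0,0,0,-1],
    [0,0,0.02,0,0,0,-1],
    [0,0,0.02,0,0,0,-1],
    [0,0,0.02,0,0,0,-1],
    [0,0,0.02,0,0,0,-1]
  ]
}}

```text
time: 17.85
tool_pos: [0.5694, -0.1102, 0.1982]
eef_rot: [-0.0, 0.052, 0.999, 0.001]
force: [0.3, 0.2, 5.4]
grip_width: 0.0154
```

```bash
python3 look.py l [.60,-.14,.12]
```

```text
top crop origin 320 175 scale 5.5
scene crop origin 166 184 scale 5.5
```

View pics/l.png

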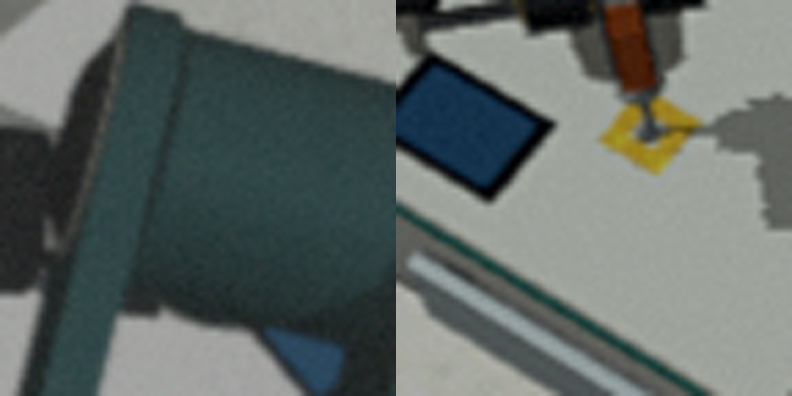

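Emit:
{"fn": "drive_tool", "kwargs": {
  "rows": [
    [0,0,0.02,0,0,0,-1],
    [0,0,0.02,0,0,0,-1],
    [0,0,0.02,0,0,0,-1],
    [0,0,0.02,0,0,0,-1],
    [0,0,0.02,0,0,0,-1]
  ]
}}

```text
time: 18.58
tool_pos: [0.5694, -0.1102, 0.1978]
eef_rot: [-0.0, 0.052, 0.999, 0.001]
force: [-0.4, 2.0, 5.6]
grip_width: 0.0161
```

Emit:
{"fn": "drive_tool", "kwargs": {
  "rows": [
    [0,0,0.02,0,0,0,-1],
    [0,0,0.02,0,0,0,-1],
    [0,0,0.02,0,0,0,-1],
    [0,0,0.02,0,0,0,-1],
    [0,0,0.02,0,0,0,-1]
  ]
}}

```text
time: 19.2
tool_pos: [0.5695, -0.1101, 0.1974]
eef_rot: [0.0, 0.052, 0.999, 0.001]
force: [0.1, 1.9, 4.9]
grip_width: 0.0159
```

```bash
python3 look.py m [.60,-.14,.12]
```

```text
top crop origin 320 175 scale 5.5
scene crop origin 166 184 scale 5.5
```

View pics/m.png

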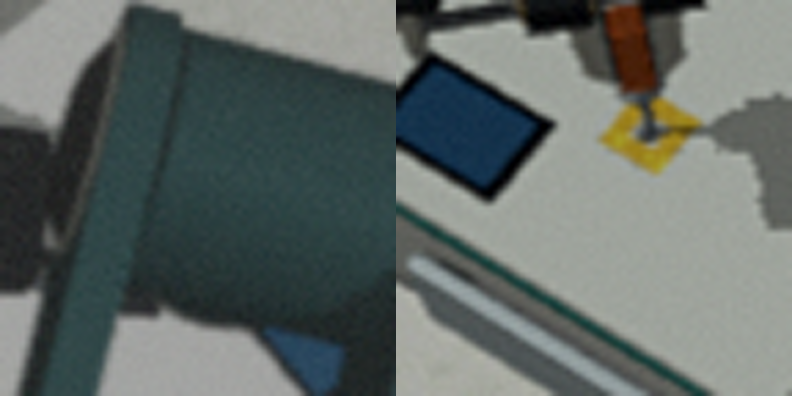

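Run:
```python
from h import *
def prof(n):
    p=dict(np.load(f"scene_{n}.npz")); return p
ims=[]
for n in "ikm":
    p=prof(n); f=p["frame"]; u,v=190,165
    ims.append(cv2.resize(f[v:v+50,u:u+44],None,fx=6,fy=8,interpolation=cv2.INTER_CUBIC))
    hsv=cv2.cvtColor(f,cv2.COLOR_BGR2HSV)
    m=cv2.inRange(hsv,(0,150,40),(14,255,255))[150:215,190:235]; ys,xs=np.nonzero(m)
    # subpixel lower end of orange along handle: saturation profile
    s=hsv[150:215,190:235,1].astype(float)
    print(n,len(xs),"u",xs.min()+190,xs.max()+190,"v",ys.min()+150,ys.max()+150)
    g=cv2.cvtColor(f,cv2.COLOR_BGR2GRAY)
    for c in(209,210): print(c,g[190:210,c], hsv[190:210,c,1])
cv2.imwrite("pics/ikm.png",np.hstack(ims))
```

```text
i 103 u 203 211 v 180 195
209 [ 40  41  39  38  39  44  55  60  71 109 117 125 115 118 126 128 129 122
 128 123] [224 219 229 233 223 164  18  25  11  11  13  49 156 199 204 195 150  56
  41 128]
210 [ 37  40  40  38  39  50  59  58  62  53  55  69  70  77  95 113 113 100
  78  88] [244 223 223 240 241 169  13  17  12  14  14  57 113 135 140 122  64  13
  13 104]
k 101 u 204 212 v 185 199
209 [ 41  39  43  39  37  43  39  39  39  38  52  59  80 127 130 128 130 122
 127 123] [224 227 210 233 244 213 226 219 229 216  85  24 108 203 204 198 149  58
  40 129]
210 [ 39  40  38  43  40  42  41  37  41  41  54  58  60  89  98 115 118 100
  82  88] [234 213 237 221 220 216 220 240 213 186  48  36  49 150 139 119  60   8
  15 108]
m 100 u 204 212 v 185 199
209 [ 41  40  40  41  42  41  41  42  37  41  61  81  84 101 130 131 131 125
 126 122] [235 226 233 223 216 227 223 216 233 227 140  21  27 181 203 194 148  54
  40 131]
210 [ 41  38  40  39  39  41  38  41  41  44  57  63  59  70 104 116 119 102
  83  91] [227 233 234 229 227 230 233 220 217 221 148  30  13 129 154 123  65  12
  15 101]
```

View pics/ikm.png

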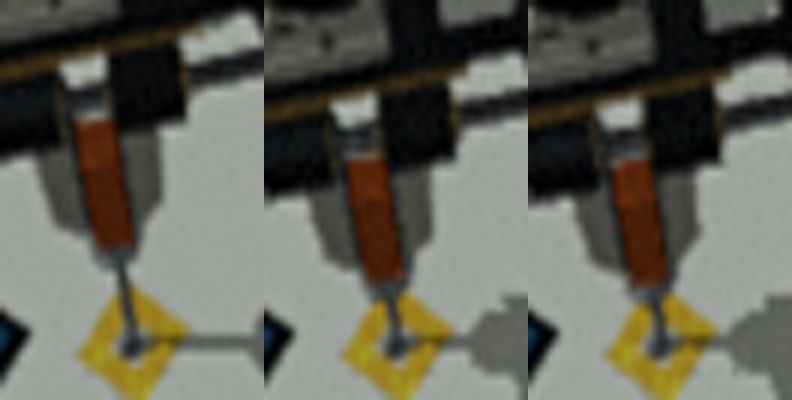

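Images i, k and m show the pin, flange and fingers moving down together, so the pin isn't slipping. I'll keep going in half-millimetre steps, easing slightly to +y against the side load.

Emit:
{"fn": "drive_tool", "kwargs": {
  "rows": [
    [0,0.02,0.02,0,0,0,-1],
    [0,0.02,0.02,0,0,0,-1],
    [0,0.02,0.02,0,0,0,-1],
    [0,0.02,0.02,0,0,0,-1],
    [0,0.02,0.02,0,0,0,-1]
  ]
}}

```text
time: 19.92
tool_pos: [0.5695, -0.1097, 0.1969]
eef_rot: [-0.0, 0.052, 0.999, 0.001]
force: [0.3, -0.9, 4.1]
grip_width: 0.0157
```

Emit:
{"fn": "drive_tool", "kwargs": {
  "rows": [
    [0,0,0.02,0,0,0,-1],
    [0,0,0.02,0,0,0,-1],
    [0,0,0.02,0,0,0,-1],
    [0,0,0.02,0,0,0,-1],
    [0,0,0.02,0,0,0,-1]
  ]
}}

```text
time: 20.55
tool_pos: [0.5695, -0.1097, 0.1964]
eef_rot: [0.0, 0.052, 0.999, 0.001]
force: [1.3, -0.8, 4.7]
grip_width: 0.0156
```

```bash
python3 look.py n [.60,-.14,.12]
```

```text
top crop origin 320 175 scale 5.5
scene crop origin 166 184 scale 5.5
```

View pics/n.png

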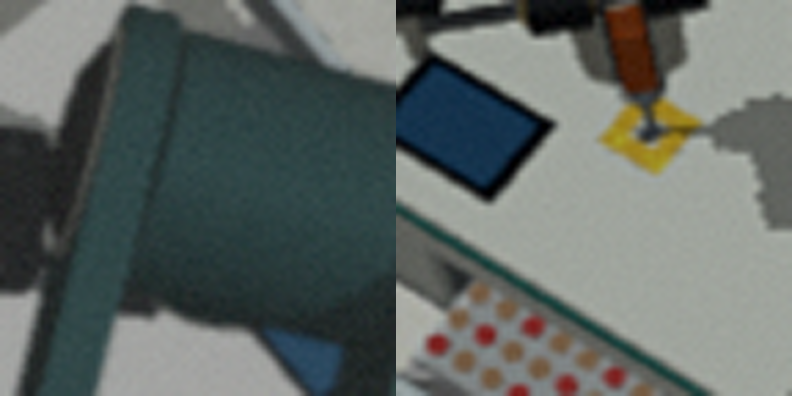

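The drawer has sprung out; its plate shows at about (530,350) in the right crop. I'll withdraw straight up.

Emit:
{"fn": "drive_tool", "kwargs": {
  "rows": [
    [0,0,0,0,0,0,-1],
    [0,0,-0.2,0,0,0,-1],
    [0,0,-0.5,0,0,0,-1],
    [0,0,-0.9,0,0,0,-1],
    [0,0,-1.3,0,0,0,-1]
  ]
}}

```text
time: 21.28
tool_pos: [0.5695, -0.1097, 0.2296]
eef_rot: [0.0, 0.052, 0.999, 0.001]
force: [0.0, -0.1, -0.1]
grip_width: 0.0158
```

Emit:
{"fn": "drive_tool", "kwargs": {
  "rows": [
    [0,0,-0.4,0,0,0,-1],
    [0,0,-0.8,0,0,0,-1],
    [0,0,-1.2,0,0,0,-1],
    [0,0,-1.4,0,0,0,-1],
    [0,0,-1.4,0,0,0,-1]
  ]
}}

```text
time: 21.9
tool_pos: [0.5696, -0.1097, 0.2649]
eef_rot: [0.0, 0.052, 0.999, 0.001]
force: [0.2, 0.1, -0.3]
grip_width: 0.0159
```

Run:
```python
from h import *
p=vision.read_camera("scene"); cv2.imwrite("pics/o.png",p["frame"])
shift([.528,.276,.26],84.1)
```

```text
t 21.95 pos [ 0.5695 -0.1097  0.2645] F [-0.0057  0.0346 -0.4741] w 0.0156 
shift [ 3.2587 15.1708  0.2046] rot [ 0.0016 -0.0002 -0.0015]
```

View pics/o.png

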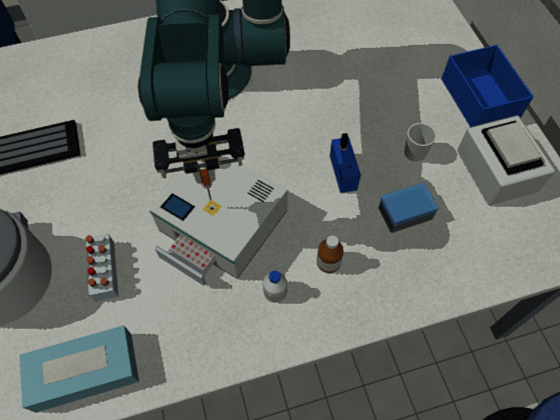

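The drawer is out at (185,260) and the pin is clear of the hole. I'll return to the block.

Emit:
{"fn": "drive_tool", "kwargs": {
  "rows": [
    [0.3,1.5,0,0,0,0,-1],
    [0.6,3,0,0,0,0,-1],
    [1,4.6,0,0,0,0,-1],
    [1.3,6.2,0,0,0,0,-1],
    [1.6,7.6,0,0,0,0,-1]
  ]
}}

```text
time: 22.58
tool_pos: [0.5491, 0.0848, 0.2643]
eef_rot: [-0.0, 0.052, 0.999, 0.001]
force: [0.7, 0.8, 0.4]
grip_width: 0.0158
```

Emit:
{"fn": "drive_tool", "kwargs": {
  "rows": [
    [0.3,1.5,0,0,0,0,-1],
    [0.7,3,0,0,0,0,-1],
    [1,4.6,0,0,0,0,-1],
    [1.4,6.2,0,0,0,0,-1],
    [1.6,7.4,0,0,0,0,-1]
  ]
}}

```text
time: 23.2
tool_pos: [0.528, 0.2745, 0.2641]
eef_rot: [-0.001, 0.052, 0.999, 0.001]
force: [1.6, 0.1, -1.3]
grip_width: 0.0159
```

```bash
python3 -c "
from h import *
vision.read_camera('scene')
shift([.528,.276,.20],84.1)"
```

```text
t 23.25 pos [0.5277 0.2769 0.2639] F [-0.3923  1.2513 -1.2669] w 0.0157 
shift [-0.0187 -0.04    2.5539] rot [ 0.0022 -0.0019  0.0005]
```

Emit:
{"fn": "drive_tool", "kwargs": {
  "rows": [
    [-0.01,-0.04,0.8,0,0,0,-1],
    [-0.01,-0.04,1.6,0,0,0,-1],
    [-0.01,-0.04,2.3,0,0,0,-1],
    [-0.01,-0.04,2.65,0,0,0,-1],
    [-0.01,-0.04,2.65,0,0,0,-1]
  ]
}}

```text
time: 23.88
tool_pos: [0.5277, 0.2756, 0.197]
eef_rot: [-0.001, 0.051, 0.999, 0.001]
force: [-0.3, -0.1, -1.5]
grip_width: 0.0155
```

```bash
python3 zoom.py q [.528,.276,.09];  python3 - <<'E'
from h import *
shift([.5281,.276,.19],84.1)
p=dict(np.load("scene_q.npz"));print("socket model px",proj(p,[.5281,.276,.08]))
E
```

```text
origin 323 138 scale 14
23.975 [0.528  0.276  0.1982] [-0.0005  0.0513  0.9987  0.0013] [-0.3422 -1.2344  0.0117]
model tip px [348.7805 163.1505]
t 23.98 pos [0.528  0.276  0.1982] F [-0.3422 -1.2344  0.0117] w 0.0162 
shift [-0.0045  0.0004  0.3286] rot [ 0.0026 -0.0012  0.0003]
socket model px [348.3054 165.7843]
```

View pics/q.png

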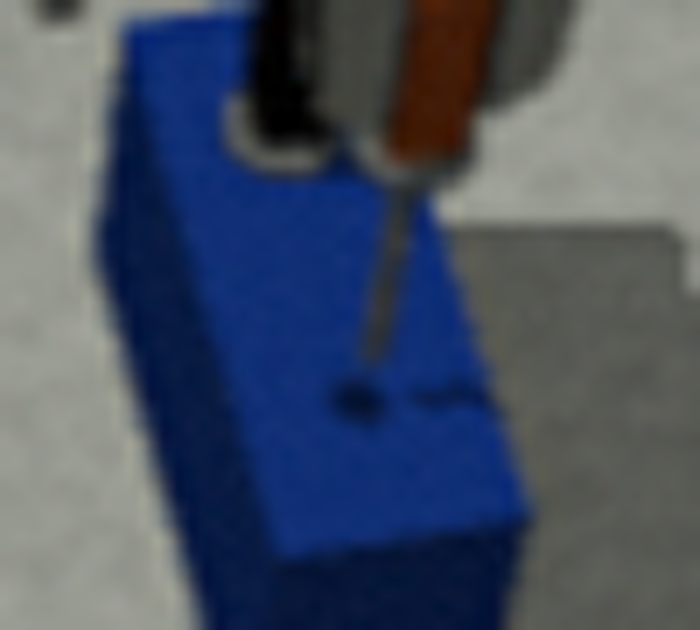

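The tip at about (374,360) points at the empty socket at (358,402), and the pose matches the one it was lifted from. I'll lower it with force checks.

Emit:
{"fn": "drive_tool", "kwargs": {
  "rows": [
    [0,-0.01,0.1,0,0,0,-1],
    [0,-0.01,0.2,0,0,0,-1],
    [0,-0.01,0.3,0,0,0,-1],
    [0,-0.01,0.4,0,0,0,-1],
    [0,-0.01,0.45,0,0,0,-1]
  ]
}}

```text
time: 24.6
tool_pos: [0.5279, 0.2757, 0.1867]
eef_rot: [-0.001, 0.051, 0.999, 0.001]
force: [0.3, 0.7, -0.3]
grip_width: 0.0157
```

Emit:
{"fn": "drive_tool", "kwargs": {
  "rows": [
    [0,0,0.04,0,0,0,-1],
    [0,0,0.08,0,0,0,-1],
    [0,0,0.12,0,0,0,-1],
    [0,0,0.16,0,0,0,-1],
    [0,0,0.2,0,0,0,-1]
  ]
}}

```text
time: 25.22
tool_pos: [0.5279, 0.2758, 0.1817]
eef_rot: [-0.001, 0.051, 0.999, 0.001]
force: [-0.8, -0.5, 0.2]
grip_width: 0.0156
```

```bash
python3 zoom.py r [.528,.276,.09];  python3 - <<'E'
from h import *
shift([.5280,.2758,.118],84.1)
E
```

```text
origin 323 138 scale 14
25.325 [0.5279 0.2757 0.1816] [-0.0007  0.0513  0.9987  0.0012] [-0.8159  0.1954 -0.3074]
model tip px [348.0203 166.6165]
t 25.32 pos [0.5279 0.2757 0.1816] F [-0.8159  0.1954 -0.3074] w 0.0155 
shift [-0.0087 -0.0032  2.5435] rot [ 0.0024 -0.0016  0.0004]
```

View pics/r.png

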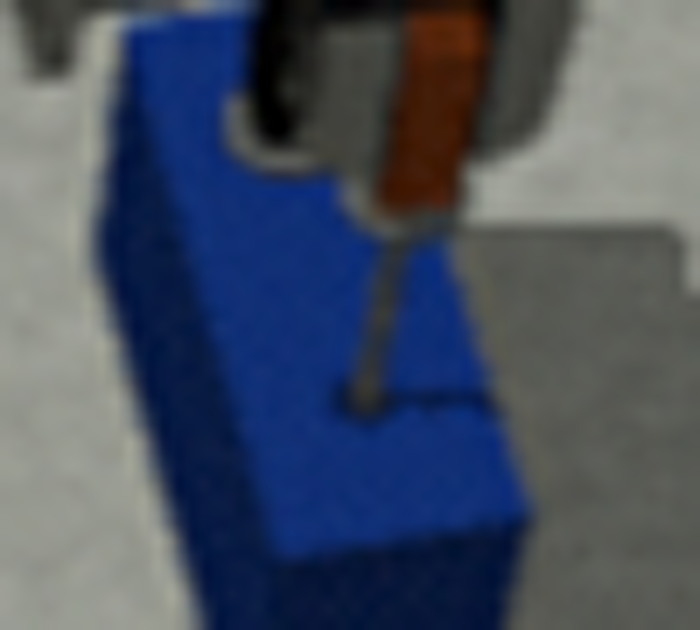

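The rod is entering the socket at about (365,400), slightly to the +y side. I'll shift a little to −y and lower.

Emit:
{"fn": "drive_tool", "kwargs": {
  "rows": [
    [0,-0.03,0.3,0,0,0,-1],
    [0,-0.03,0.6,0,0,0,-1],
    [0,-0.03,0.9,0,0,0,-1],
    [0,-0.03,1.2,0,0,0,-1],
    [0,-0.03,1.5,0,0,0,-1]
  ]
}}

```text
time: 25.95
tool_pos: [0.5277, 0.2751, 0.1435]
eef_rot: [-0.001, 0.051, 0.999, 0.001]
force: [-0.1, -0.4, -0.7]
grip_width: 0.0156
```

Emit:
{"fn": "drive_tool", "kwargs": {
  "rows": [
    [0,0,0.3,0,0,0,-1],
    [0,0,0.6,0,0,0,-1],
    [0,0,0.8,0,0,0,-1],
    [0,0,0.98,0,0,0,-1],
    [0,0,0.98,0,0,0,-1]
  ]
}}

```text
time: 26.58
tool_pos: [0.5276, 0.2751, 0.1187]
eef_rot: [-0.001, 0.051, 0.999, 0.001]
force: [-0.5, -0.2, -0.8]
grip_width: 0.0158
```

Emit:
{"fn": "drive_tool", "kwargs": {
  "rows": [
    [0,0,0.03,0,0,0,-1],
    [0,0,0.06,0,0,0,-1],
    [0,0,0.06,0,0,0,-1],
    [0,0,0.06,0,0,0,-1],
    [0,0,0.06,0,0,0,-1]
  ]
}}

```text
time: 27.2
tool_pos: [0.5276, 0.2751, 0.1173]
eef_rot: [-0.001, 0.051, 0.999, 0.001]
force: [0.3, -0.0, -0.9]
grip_width: 0.0158
```

Emit:
{"fn": "drive_tool", "kwargs": {
  "rows": [
    [0,0,0.02,0,0,0,-1],
    [0,0,0.04,0,0,0,-1],
    [0,0,0.05,0,0,0,-1],
    [0,0,0.05,0,0,0,-1],
    [0,0,0.05,0,0,0,-1]
  ]
}}

```text
time: 27.82
tool_pos: [0.5276, 0.2751, 0.116]
eef_rot: [-0.001, 0.051, 0.999, 0.001]
force: [0.4, -0.5, -0.3]
grip_width: 0.0155
```

Emit:
{"fn": "drive_tool", "kwargs": {
  "rows": [
    [0,0,0.02,0,0,0,-1],
    [0,0,0.02,0,0,0,-1],
    [0,0,0.02,0,0,0,-1],
    [0,0,0.02,0,0,0,-1],
    [0,0,0.02,0,0,0,-1]
  ]
}}

```text
time: 28.45
tool_pos: [0.5277, 0.2751, 0.1158]
eef_rot: [-0.001, 0.051, 0.999, 0.001]
force: [-1.3, -0.5, 5.3]
grip_width: 0.0157
```

The flange is seated on the block (5 N at the original height). Now I open.

Emit:
{"fn": "drive_tool", "kwargs": {
  "rows": [
    [0,0,0,0,0,0,-0.5],
    [0,0,0,0,0,0,0],
    [0,0,0,0,0,0,0.1],
    [0,0,0,0,0,0,0.1],
    [0,0,0,0,0,0,0.1]
  ]
}}

```text
time: 29.08
tool_pos: [0.5277, 0.2752, 0.1158]
eef_rot: [-0.001, 0.051, 0.999, 0.001]
force: [0.9, 0.2, -0.6]
grip_width: 0.051
```

```bash
python3 zoom.py s [.528,.276,.1]
```

```text
origin 324 136 scale 14
29.175 [0.5277 0.2752 0.1158] [-0.0008  0.0513  0.9987  0.0012] [-0.238  -0.1627  0.6757]
model tip px [345.3129 179.7142]
```

View pics/s.png

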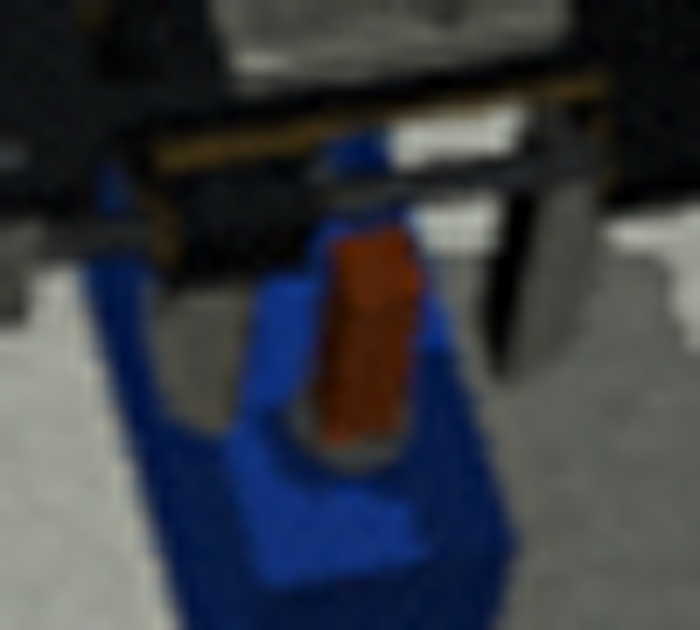

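The pin stands seated with its flange on the block at about (350,455), and both fingers are clear. I'll retreat upward and then aside for a final check.

Emit:
{"fn": "drive_tool", "kwargs": {
  "rows": [
    [0,0,-0.6,0,0,0,0.1],
    [0,0,-1.8,0,0,0,0.1],
    [0,0,-3,0,0,0,0.1],
    [0,0,-4.5,0,0,0,0.1],
    [0,0,-5.5,0,0,0,0.1]
  ]
}}

```text
time: 29.8
tool_pos: [0.528, 0.2749, 0.2565]
eef_rot: [0.0, 0.051, 0.999, 0.002]
force: [-0.2, 0.2, 0.1]
grip_width: 0.0512
```

Emit:
{"fn": "drive_tool", "kwargs": {
  "rows": [
    [1.5,1.5,0,0,0,0,0.1],
    [3,3,0,0,0,0,0.1],
    [4.5,4.5,0,0,0,0,0.1],
    [6,6,0,0,0,0,0.1],
    [6.5,7,0,0,0,0,0.1]
  ]
}}

```text
time: 30.42
tool_pos: [0.3824, 0.4673, 0.2586]
eef_rot: [0.001, 0.05, 0.999, 0.002]
force: [0.2, -1.2, -0.1]
grip_width: 0.0507
```

Emit:
{"fn": "drive_tool", "kwargs": {
  "rows": [
    [1,1,0,0,0,0,0.1],
    [2,2,0,0,0,0,0.1],
    [3,3,0,0,0,0,0.1],
    [3.5,4,0,0,0,0,0.1],
    [3.5,4,0,0,0,0,0.1]
  ]
}}

```text
time: 31.05
tool_pos: [0.3046, 0.5766, 0.2596]
eef_rot: [0.001, 0.049, 0.999, 0.003]
force: [0.0, -0.5, 0.1]
grip_width: 0.0509
```

Run:
```python
from h import *
ims={}
for c in ("scene","top"):
    p=vision.read_camera(c); cv2.imwrite(f"pics/{c}9.png",p["frame"]); ims[c]=p
    q=dict(np.load(f"{c}0.npz"))
    for n in ("release_pin","punch","specimen_cup","reagent_bottle","buffer_bottle","tip_box","tip_cup"):
        r=spotter.place_of(n,p)[:1]
        if r: print(c,n,round(r[0]["p"],2),w(p,r[0]["centre"]))
    d=cv2.absdiff(p["frame"],q["frame"]).max(2); d[d<30]=0; cv2.imwrite(f"pics/diff_{c}.png",d)
p=ims["top"]; z=p["range_z"]; ys,xs=np.mgrid[0:420,0:560]; K=p["K"]
W=(np.stack([(xs-K[0,2])*z/K[0,0],(ys-K[1,2])*z/K[1,1],z],-1)-p["t"])@p["R"]
m=(np.hypot(W[...,0]-.526,W[...,1]-.277)<.03)&(W[...,2]>.127);print("pin top",W[m].mean(0),W[m].max(0))
# drawer extent along -x of incubator: direction
a=np.deg2rad(-49.7+0); d=np.array([np.cos(a),np.sin(a)])
for d in (d,np.array([np.cos(np.deg2rad(40.3)),np.sin(np.deg2rad(40.3))])):
  s=(W[...,:2]-[.5489,-.0864])@d; t=(W[...,:2]-[.5489,-.0864])@np.array([-d[1],d[0]])
  mm=(abs(t)<.06)&(W[...,2]>.03)&(W[...,2]<.11)&(abs(s)<.25); print("drawer ext",s[mm].min() if mm.any() else None,s[mm].max() if mm.any() else None, mm.sum())
o=bot.get_obs();print(o["time"],o["tool_pos"])
```

```text
scene release_pin 0.63 [0.5262 0.2807 0.0795]
scene punch 0.5 [ 0.7498  0.1467 -0.0035]
scene specimen_cup 0.76 [ 0.4348 -0.085   0.1192]
scene reagent_bottle 0.58 [ 0.7529  0.1469 -0.0008]
scene buffer_bottle 0.64 [ 0.7881 -0.0112 -0.0026]
scene tip_box 0.58 [0.6707 0.3961 0.0016]
scene tip_cup 0.74 [0.4951 0.5091 0.0002]
top punch 0.62 [0.4589 0.284  0.0776]
top specimen_cup 0.58 [ 0.4323 -0.0863  0.1208]
top reagent_bottle 0.91 [0.7455 0.1456 0.001 ]
top buffer_bottle 0.7 [ 0.7835 -0.0113 -0.0001]
top tip_box 0.8 [0.6707 0.3904 0.0013]
top tip_cup 0.74 [ 0.4912  0.504  -0.0038]
pin top [0.5256 0.2766 0.1352] [0.5323 0.2849 0.1417]
drawer ext -0.12122002806457953 0.18357722442675042 756
drawer ext -0.004800852614785673 0.0027983645705827666 9
31.85 [0.3055 0.5755 0.259 ]
```

View pics/scene9.png

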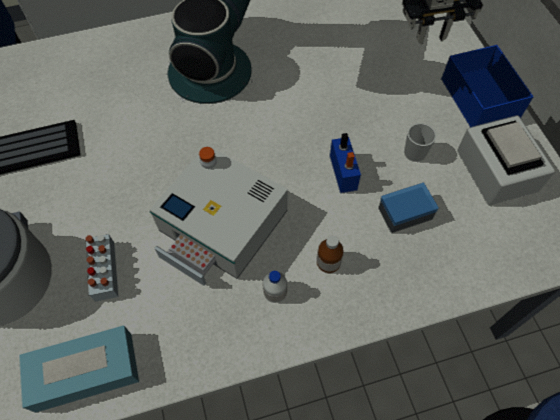

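View pics/diff_top.png

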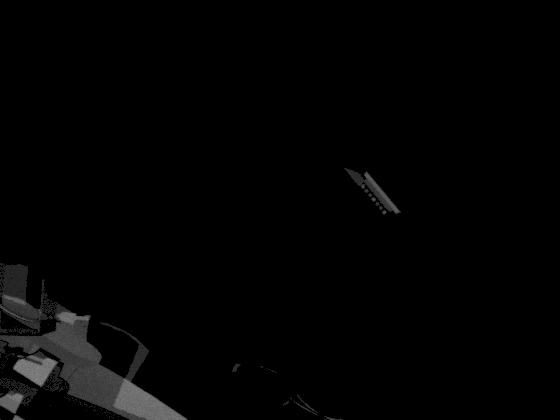

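The scene picture shows the drawer out at (187,258), the pin standing in its socket at (350,160) and the punch in place at (343,140). In the top view's difference image only the drawer and the arm have changed. I'll hand it in.

```bash
python3 -c "
from bench import bot
print(bot.close_job())"
```

```text
the job is handed in; nothing more can be done
None
```

The drawer is open and the release pin is back in its own socket. I handed the job in at 31.9 s of the 58 s allowed.

- **Release:** I pushed the pin straight down through the yellow-framed hole and felt the latch about 20 mm below the mouth. The drawer sprang out about 8 to 9 mm further down, close to the end stop. The readings showed at most about 6 N on the pin, plus up to about 2.4 N sideways from light rubbing in the hole. Force was read only at the end of each move call, so brief peaks in between were not seen.
- **Return:** I pulled the pin straight up and set it back until its flange bore on the block, at 5 N and at its original height. The gripper then opened and moved well clear.
- **Last checks:** Against the first top picture, only the drawer and the arm had changed. The drawer reaches about 62 mm past the incubator's front, which fits fully out plus its handle. The pin's top was within a millimetre of where it began.
- **What disagreed:** In the last check the scene network placed the punch on the amber bottle at p 0.5, and the top network did not report the pin. The pictures and depth show both standing in their sockets. The two cameras differed by 2 to 3 mm in x, so I aligned the tip with the hole mainly from the scene camera.

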